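# Set the filter turret to the ring mark and start the inspection light

### The job

On the grey inspection-light base, push the filter turret's black tab round with a fingertip until it points at the middle of the tile marked with a ring outline, then press the round button behind the turret all the way down and let it come up again. Only push, gently: do not grip the tab or lift the turret off its spindle, do not press the button before the tab is at the ring, and leave everything else on the bench and on the base as it is.

Things in the scene. Friction and masses are not known exactly. Their poses are not given: they have to be found in the camera images.
- housing: grey inspection-light base fixed to the bench, 290 (its x, -135 to +155) x 320 (its y, -160 to +160), flat deck 50 above the bench. Origin: on the vertical turret axis, at bench height. -x (front) faces roughly to the robot, +y is its left seen from the robot. Five tiles lie in an arc round the turret's front: at -1.7, -0.85, 0, 0.85, 1.7 rad from -x, counter-clockwise positive
- turret (a joint): aluminium filter wheel, 116 dia, top face 64 above the bench (hub 70), on a vertical axis through the housing's origin. Rad: 0 when the tab points along the housing's -x, growing counter-clockwise seen from above; stops at -2 and +2. Dry friction only (0.08 N m, some 1.3 N at the tab), no spring or clicks: stays where left. It sits loosely on its spindle and comes up if pulled
- tab: the turret's single black tab, an upright blade fixed near the rim: 34 along the radius (from 46 to 80 from the axis), 8 thick on a 12-thick foot, top 97 above the bench, 33 above the wheel, free on both sides. Origin: on the turret axis, 52 above the bench; its -x points from the axis out along the tab
- tab_top (a point): centre of the tab's top edge, 63 from the turret axis, 97 above the bench
- pointer (a point): the point straight out from the tab, 98 from the turret axis and 52 above the bench (no material there): it lies over a tile's centre when the tab points at that tile
- tile_ring: fixed white round tile, 40 dia x 3 thick, on the housing's deck, bearing a dark ring outline, 32 across and open in the middle: the wanted position. Origin: centre of its underside, 98 from the turret axis
- tile_cross: fixed white round tile, 40 dia x 3 thick, on the housing's deck, bearing a dark plus-shaped cross, 32 across. Origin: centre of its underside, 98 from the turret axis
- tile_disc: fixed white round tile, 40 dia x 3 thick, on the housing's deck, bearing a small solid dark disc, 18 dia; always the middle tile of the arc, the other four swap places. Origin: centre of its underside, 98 from the turret axis
- tile_bar: fixed white round tile, 40 dia x 3 thick, on the housing's deck, bearing one dark bar, 32 x 9. Origin: centre of its underside, 98 from the turret axis
- tile_square: fixed white round tile, 40 dia x 3 thick, on the housing's deck, bearing a solid dark square, 24 x 24. Origin: centre of its underside, 98 from the turret axis
- start_button (a joint): grey round push button, 28 dia, in a black mount on the deck behind the turret, 108 from its axis along the housing's +x. Value in m: 0 up, 0.006 fully down (about 4 N); springs back by itself
- start_button_top (a point): centre of the button's top face, 22 above the deck (72 above the bench), which is pressed straight down; its mount is 44 dia, 12 high
- flux_jar: bystander: closed jar, 36 dia x 36 high, loose on the housing's back left corner. Origin: centre of its underside
- loupe: bystander: waisted dark metal eye loupe, 34 dia x 30 high, loose on the housing's back right corner. Origin: centre of its underside
- solder_spool: bystander: grey spool, 52 dia x 40 high, standing on the bench left of the housing. Origin: centre of its underside
- wash_bottle: bystander: white bottle, 48 dia x 110 high, on the bench left of the housing. Origin: centre of its underside
- tape_roll: bystander: roll of brown tape, 80 dia x 18 high, lying on the bench right of the housing. Origin: centre of its underside
- driver: bystander: screwdriver 150 long, lying on the bench right of the housing. Origin: centre of its underside (about the middle of its length)
- board: bystander: green circuit board 90 x 70 x about 11 with its parts, lying on the bench nearer the robot, to its left. Origin: centre of its underside

How it is judged:
On the way, in this order (a step that is already met when the one before it is completed fails the run):
1. a finger pushes on the tab (contact force between the fingers and tab above 0.2 N).
2. the tab points at the ring tile and the turret is still (horizontal distance between pointer and tile_ring below 0.012 m and velocity of joint turret between -0.1 and 0.1 rad/s), for 0.2 s.
3. the button is pressed down (horizontal distance between pointer and tile_ring below 0.012 m and value of joint start_button above 0.0042 m).
At the end, for the whole second after the job is handed in: The tab points at the ring tile (the pointer point within 12 mm of the tile's centre, level), the turret is still and down on its spindle, the button has been pressed at least 4.2 mm after that and is up again, and the loose things are within 20 mm of where they stood (horizontal distance between pointer and tile_ring below 0.012 m and z of tab_top in the frame of housing below 0.105 m and value of joint start_button below 0.0015 m and velocity of joint turret between -0.05 and 0.05 rad/s and distance of each of flux_jar, loupe, solder_spool, wash_bottle, tape_roll, driver, board from where it was at the start of the episode below 0.02 m); the robot touches nothing.
It fails at once if the button pressed (over 2.5 mm) while the tab is not at the ring tile (not (horizontal distance between pointer and tile_ring below 0.012 m) and value of joint start_button above 0.0025 m).
It fails at once if the turret lifted more than 8 mm off its seat (not (z of tab_top in the frame of housing below 0.105 m)).
It fails at once if the tab gripped or shoved hard (over 25 N) (contact force between the fingers and tab above 25 N).
It fails at once if a loose bystander moved over 20 mm or lifted (distance of any of flux_jar, loupe, solder_spool, wash_bottle, tape_roll, driver, board from where it was at the start of the episode above 0.02 m).
It fails at once if a standing bystander tipped over (angle between any of flux_jar, loupe, solder_spool, wash_bottle, tape_roll, board's own z axis and vertical above 0.4 rad).
It also fails if it takes over 48 s, if anything falls off the work surface, if the arm or the gripper's body presses on something with over 40 N, if the wrist force passes 120 N, or if a joint passes its speed limit or range.

### The arm

A 6-joint arm with a two-finger parallel gripper is mounted at the origin on the work surface. World frame = base frame: x ahead of the robot, y to its left, z up, the work surface at z = 0. Lengths are in m, angles in rad, forces in N, time in s.
With the tool pointing down it reaches from about 0.375 to 0.975 m from the base axis. Payload 3.8 kg.
Tool frame: the origin (TCP) lies at the very end of the fingers, on their centre line; the grasp point (between the pads) lies bot.tcp_to_grasp behind it (bot.tcp_to_grasp is the distance from the TCP to the grasp point, in m); z points along the fingers, y is the line along which they close (so a half turn about z gives the same grasp; the last joint's range is limited). The gripper opens to 85 mm and grips with 20 to 120 N. Pads are 22 mm wide; open, the fingers measure 114 mm over their backs; the gripper's body (76 mm by 85 mm) begins 54 mm behind the grasp point. The pads swing forward as they close: fully open they stand 13 mm farther back than shut.
Start: joints at [-1.229, 0.264, 1.604, -0, 1.274, -0.037], TCP at [0.25, -0.627, 0.231] pointing down, gripper open.
Joint ranges: [-2.63, 2.63], [-0.94, 2.18], [0.31, 2.57], [-1.31, 4.45], [0, 2.66], [-2.55, 2.55]. Speed limits (rad/s): [2.57, 2.57, 3.14, 3.14, 3.14, 3.14].

### API

Orientations are given as a unit quaternion [w, x, y, z].
In Python, from rig import telemetry, viewer, bot gives the robot as it stands. The module is installed in compiled form; this text tells all that it offers.
- The arm moves only by the shell command python3 -m creep 'ROWS' [FORCE]. ROWS is JSON, a list of rows, each an object of numbers: "x", "y", "z": the shift along the tool's x, y, z in mm; "turn": the turn about the tool's z in degrees; "grip": the finger opening in mm, from 0 to 85.4. A call has 1 to 12 rows; each row is the pose to reach, as a shift and turn from the pose commanded when the call began, along the tool's axes at that moment; what a row does not reach only later rows make up. A row lasts 1/10 s, in which the tool goes at most 50 mm and 8.59 degrees, less where a joint would pass 70% of its speed; a pose out of reach is approached as far as the arm can. A call with a gripper value outside its range is refused whole. The fingers move at their own pace and stop on an object; FORCE is the grip in N (left out, the last holds). Time passes only in rows, so rows that repeat a pose let the fingers close. It gives the time, the measured TCP pose, the force, the opening and the grip force at its end, in the units of the state.
- telemetry.get_state(): the state, without advancing time (a new reading comes with each control period).
- viewer.get_image(name): name is "side" or "top" or "wrist"; returns (picture, depth): 400x640x3 uint8, red, green, blue; 400x640 float32, m along the optical axis (not along the pixel's ray), 0 where there is no reading.
- viewer.camera_params(name): a dict with "fx", "fy", "cx", "cy" (pixels), "rvec" (rotation vector, rad) and "tvec" (3), from world to camera coordinates, as OpenCV has them; the wrist camera has in their place "hand_eye" (4x4, takes a point from camera to tool coordinates, whose origin is the TCP and whose axes are the flange's). Camera axes: x right, y down, z forward; pixel columns grow to the right and rows downward; lengths in m; the calibration is good to about 2 mm. A picture is of the moment at which its call begins: read the wrist's pose just before it. camera_params takes no time and is no camera call.
- bot.sign_off(): hands the job in; it is judged then, once.
The state is a dict: "time_s": time; "joints": joint angles; "joint_vel": joint speeds; "joint_torque": joint torques, N m; "tcp_pos": TCP position; "tool_rot": TCP orientation; "wrist_force": force on the tool from outside, world axes, zero at the start; "wrist_torque": the same for the moment, N m; "width": opening from 0.0 (shut) to 1.0 (fully open); "grip_force": force on a finger pad.
Only numpy, scipy, OpenCV 4.12 (cv2) and the standard library are available. Lean on these libraries where they do the work, as an engineer would, in place of code of your own. Each camera call takes 0.05 s, during which the arm holds its last target. There are 200 camera calls.

## Working session

There is one attempt and no reset: what is moved stays moved. The work goes in short steps, Python scripts to look and compute and a shell command to move; the robot and the scene stay as the last step left them, time stands still between calls to the robot, and variables do not carry over. Pictures are saved under pics/ and viewed, at most 10 in all, crops included, and the job is handed in when it is done.

```bash
mkdir -p pics
cat > h.py <<'E'
import numpy as np, cv2
from rig import telemetry, viewer, bot
from scipy.spatial.transform import Rotation as R
def T(name):
    p=viewer.camera_params(name)
    K=np.array([[p['fx'],0,p['cx']],[0,p['fy'],p['cy']],[0,0,1]])
    if 'rvec' in p:
        r=cv2.Rodrigues(np.array(p['rvec'],float))[0]; t=np.array(p['tvec'],float).ravel()
        return K,r.T,-r.T@t
    s=telemetry.get_state(); q=s['tool_rot']
    W=np.eye(4); W[:3,:3]=R.from_quat([q[1],q[2],q[3],q[0]]).as_matrix(); W[:3,3]=s['tcp_pos']
    M=W@np.array(p['hand_eye']); return K,M[:3,:3],M[:3,3]
def ray(c,u,v):
    K,r,o=c; return o, r@np.linalg.solve(K,[u,v,1.])
def atz(c,u,v,z):
    o,d=ray(c,u,v); return o+d*(z-o[2])/d[2]
def atd(c,u,v,d):
    o,k=ray(c,u,v); return o+k*d
def proj(c,P):
    K,r,o=c; q=K@(r.T@(np.asarray(P,float)-o)); return q[:2]/q[2]
E
python3 - <<'E'
from h import *
for n in ['top','side']:
    c=T(n); im,d=viewer.get_image(n); np.savez('pics/%s.npz'%n,im=im,d=d)
    cv2.imwrite('pics/%s.png'%n,im[...,::-1]); print(n,c[2],c[0][0,0])
s=telemetry.get_state(); print(s['time_s'],s['tcp_pos'],s['tool_rot'],bot.tcp_to_grasp)
print(viewer.camera_params('wrist'))
E
```

```text
top [0.30248387 0.0670037  1.08125038] 429.67642692499544
side [0.05761436 1.00726609 0.91307319] 470.80565257787583
0.1 [ 0.24940142 -0.62650807  0.23004679] [-1.03812446e-03  9.82118222e-01  1.88262309e-01 -1.50461852e-04] 0.0187
{'fx': 280.69188538421196, 'fy': 280.69188538421196, 'cx': 315.59140212461574, 'cy': 201.01212778250166, 'hand_eye': array([[-3.55183407e-04, -9.53083197e-01, -3.02708265e-01,
         7.60015063e-02],
       [ 9.99999826e-01, -4.81155703e-04,  3.41576638e-04,
        -5.09784966e-04],
       [-4.71200762e-04, -3.02708091e-01,  9.53083202e-01,
        -1.42289316e-01],
       [ 0.00000000e+00,  0.00000000e+00,  0.00000000e+00,
         1.00000000e+00]])}
```

View pics/top.png

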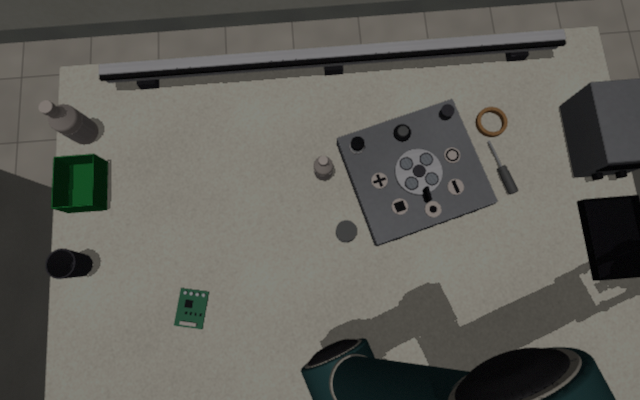

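View pics/side.png

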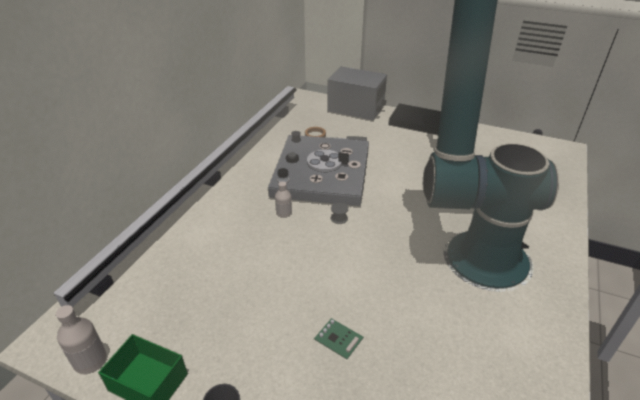

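The top view shows the turret near (419,171) and the tab near (427,195). The tiles are cross (379,180), square (400,206), disc (433,209), bar (456,187) and ring (452,155). The button is at (402,132). The side view agrees. The ring is at +1.7 rad, so the tab must go counter-clockwise, pushed from the square's side.

```bash
cat > fit.py <<'E'
from h import *
from scipy.optimize import least_squares
ANG={'cross':-1.7,'square':-.85,'disc':0,'bar':.85,'ring':1.7}
def fit(pts):  # pts: name->xy
    def mod(p,a): t=p[2]+a; return p[:2]-.098*np.array([np.cos(t),np.sin(t)])
    f=lambda p: np.concatenate([mod(p,ANG[k])-v[:2] for k,v in pts.items()])
    m=np.mean(list(pts.values()),0)
    r=least_squares(f,[m[0]+.03,m[1],0]); return r.x,r.fun.reshape(-1,2)*1000
def blobcentre(g,u,v,w,thr):
    u,v=int(u),int(v); c=g[v-w:v+w+1,u-w:u+w+1]
    m=(c>thr).astype(np.uint8); cs,_=cv2.findContours(m,cv2.RETR_EXTERNAL,cv2.CHAIN_APPROX_NONE)
    k=max(cs,key=cv2.contourArea); (x,y),ax,_=cv2.fitEllipse(cv2.convexHull(k)); return x+u-w,y+v-w,ax
E
python3 - <<'E'
from fit import *
c=T('top'); z=np.load('pics/top.npz'); g=cv2.cvtColor(z['im'],cv2.COLOR_RGB2GRAY)
pts={}
for k,(u,v) in dict(cross=(379,180),square=(400,206),disc=(433,209),bar=(456,187),ring=(452,155)).items():
    x,y,ax=blobcentre(g,u,v,11,130); P=atz(c,x,y,.053); pts[k]=P[:2]; print(k,x,y,ax,P,atd(c,x,y,z['d'][int(y),int(x)]))
p,r=fit(pts); print(p,r)
print('tab', [atd(c,u,v,z['d'][v,u]) for u,v in [(426,190),(427,195),(427,199)]],'button',atd(c,402,130,z['d'][130,402]))
E
```

```text
Traceback (most recent call last):
  File "fit.py", line 12, in blobcentre
    k=max(cs,key=cv2.contourArea); (x,y),ax,_=cv2.fitEllipse(cv2.convexHull(k)); return x+u-w,y+v-w,ax
ValueError: max() iterable argument is empty
```

```bash
sed -i 's/m=(c>thr).astype(np.uint8);/m=cv2.threshold(c,0,255,cv2.THRESH_OTSU)[1];/' fit.py
python3 - <<'E'
from fit import *
c=T('top'); z=np.load('pics/top.npz'); g=cv2.cvtColor(z['im'],cv2.COLOR_RGB2GRAY)
pts={}
for k,(u,v) in dict(cross=(379,180),square=(400,206),disc=(433,209),bar=(456,187),ring=(452,155)).items():
    x,y,ax=blobcentre(g,u,v,10,0); P=atz(c,x,y,.053); pts[k]=P[:2]; print(k,x,y,ax,P,atd(c,x,y,z['d'][int(y),int(x)]))
p,r=fit(pts); print(p,r)
print('tab', [atd(c,u,v,z['d'][v,u]) for u,v in [(426,190),(427,195),(427,199)]],'button',atd(c,402,130,z['d'][130,402]))
E
```

```text
Traceback (most recent call last):
  File "fit.py", line 12, in blobcentre
    k=max(cs,key=cv2.contourArea); (x,y),ax,_=cv2.fitEllipse(cv2.convexHull(k)); return x+u-w,y+v-w,ax
                                              ~~~~~~~~~~~~~~^^^^^^^^^^^^^^^^^^^
cv2.error: OpenCV(4.12.0) /io/opencv/modules/imgproc/src/shapedescr.cpp:361: error: (-201:Incorrect size of input array) There should be at least 5 points to fit the ellipse in function 'fitEllipseNoDirect'
```

```bash
sed -i 's/(x,y),ax,_=cv2.fitEllipse(cv2.convexHull(k))/(x,y),ax=cv2.minEnclosingCircle(np.vstack([q for q in cs if len(q)>3]))/' fit.py
python3 - <<'E'
from fit import *
c=T('top'); z=np.load('pics/top.npz'); g=cv2.cvtColor(z['im'],cv2.COLOR_RGB2GRAY)
pts={}
for k,(u,v) in dict(cross=(379,180),square=(400,206),disc=(433,209),bar=(456,187),ring=(452,155)).items():
    x,y,ax=blobcentre(g,u,v,10,0); P=atz(c,x,y,.053); pts[k]=P[:2]; print(k,x,y,ax,P,atd(c,x,y,z['d'][int(y),int(x)]))
p,r=fit(pts); print(p,r)
print('tab', [atd(c,u,v,z['d'][v,u]) for u,v in [(426,190),(427,195),(427,199)]],'button',atd(c,402,130,z['d'][130,402]))
E
```

```text
cross 379.0 180.0 14.14223575592041 [ 0.54272668 -0.08378197  0.053     ] [ 0.54263914 -0.08372702  0.05337468]
square 400.0 206.0 14.14223575592041 [ 0.47395865 -0.1277828   0.053     ] [ 0.47403614 -0.12787082  0.05253536]
disc 433.0 209.0 14.14223575592041 [ 0.46017078 -0.20666578  0.053     ] [ 0.46048394 -0.20720927  0.05095794]
bar 455.5 186.0 8.500100135803223 [ 0.51253892 -0.26903652  0.053     ] [ 0.51227317 -0.26861137  0.0543009 ]
ring 451.8783779144287 154.68918895721436 8.324798583984375 [ 0.59255277 -0.27129046  0.053     ] [ 0.59300309 -0.27181565  0.05140368]
[ 0.55541297 -0.1811758   0.26369704] [[-0.45435632 -0.27883597]
 [-0.17888453  0.82894765]
 [ 0.62976585 -0.05387749]
 [-0.37795758 -0.07826008]
 [ 0.38143258 -0.4179741 ]]
tab [array([ 0.50106836, -0.18639354,  0.08958804]), array([ 0.48957895, -0.18812537,  0.08601505]), array([ 0.48264269, -0.19066578,  0.07124765])] button [ 0.66074906 -0.15135046  0.0706019 ]
```

```bash
python3 -m creep '[{"x":50,"y":-44,"turn":2,"grip":0},{"x":90,"y":-79,"turn":4,"grip":0},{"x":130,"y":-114,"turn":6,"grip":0},{"x":170,"y":-150,"turn":8,"grip":0},{"x":210,"y":-185,"turn":10,"grip":0},{"x":250,"y":-220,"turn":12,"grip":0},{"x":290,"y":-255,"turn":14,"grip":0},{"x":330,"y":-290,"turn":16,"grip":0},{"x":365,"y":-320,"turn":16,"grip":0},{"x":398,"y":-350,"turn":16,"grip":0},{"x":398,"y":-350,"turn":16,"grip":0},{"x":398,"y":-350,"turn":16,"grip":0}]' 30
cat > look.py <<'E'
import sys; from h import *
c=T('wrist'); im,d=viewer.get_image('wrist'); n=sys.argv[1]
np.savez('pics/%s.npz'%n,im=im,d=d,K=c[0],r=c[1],o=c[2]); cv2.imwrite('pics/%s.png'%n,im[...,::-1])
s=telemetry.get_state(); q=s['tool_rot']; M=R.from_quat([q[1],q[2],q[3],q[0]]).as_matrix()
print(s['time_s'],s['tcp_pos'],'phi',np.arctan2(M[1,0],M[0,0]),'z',M[:,2],s['joints'][5],s['wrist_force'])
E
python3 look.py w1
```

```text
0.15 [ 0.24939341 -0.62661319  0.23024239] phi 0.37877699823244565 z [-6.06175773e-04  1.68722812e-03 -9.99998393e-01] -0.03691867009465202 [-1.48223072  0.78431198 -0.61445252]invalid input
```

View pics/w1.png

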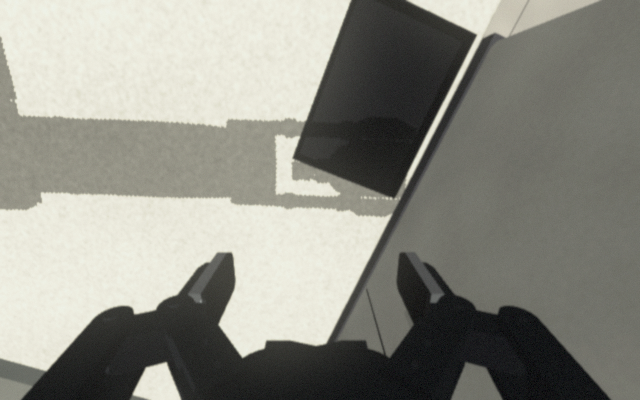

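The command was refused and the arm has not moved: the picture shows only bare bench, a dark box and the open fingers. I'll retry with every key present in each row.

```bash
python3 -m creep '[{"x":36,"y":-32,"z":0,"turn":2,"grip":0},{"x":72,"y":-64,"z":0,"turn":4,"grip":0},{"x":108,"y":-96,"z":0,"turn":6,"grip":0},{"x":144,"y":-128,"z":0,"turn":8,"grip":0},{"x":180,"y":-160,"z":0,"turn":10,"grip":0},{"x":216,"y":-192,"z":0,"turn":12,"grip":0},{"x":252,"y":-224,"z":0,"turn":14,"grip":0},{"x":288,"y":-256,"z":0,"turn":16,"grip":0},{"x":324,"y":-288,"z":0,"turn":16,"grip":0},{"x":360,"y":-320,"z":0,"turn":16,"grip":0},{"x":398,"y":-350,"z":0,"turn":16,"grip":0},{"x":398,"y":-350,"z":0,"turn":16,"grip":0}]' 30
python3 look.py w2
```

```text
time_s: 1.35
tcp_pos: [0.4919, -0.1499, 0.2312]
tool_rot: [-0.001, 0.999, 0.053, 0.001]
wrist_force: [-0.8, -0.8, 0.1]
width: -0.001
grip_force: 0.0
1.4 [ 0.49079507 -0.15216465  0.23104965] phi 0.10494798880918409 z [-2.95785873e-04  3.60895736e-04 -9.99999891e-01] 1.1164890281663098 [ 0.37294094 -0.48978852  0.4200458 ]
```

View w2.

View pics/w2.png

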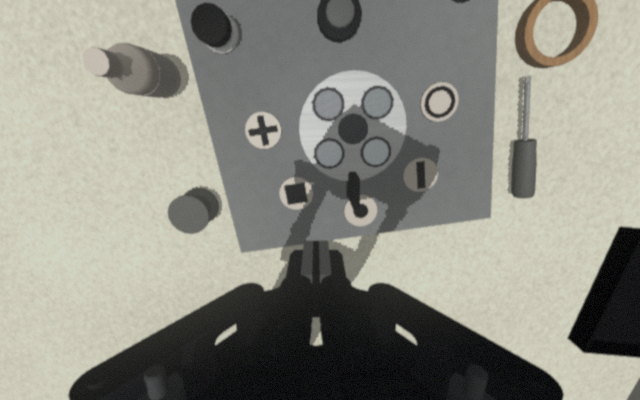

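The wrist view shows hub (353,128), ring (440,101), cross (263,131), square (295,192), disc (361,209), bar (421,174) and the tab from about (353,173) to (358,208). The shut fingers are at the bottom, around (316,245).

```bash
cat > tab.py <<'E'
import sys; from fit import *
def cloud(z):
    v,u=np.mgrid[:400,:640]; d=z['d']; K=z['K']
    C=np.stack([(u-K[0,2])/K[0,0]*d,(v-K[1,2])/K[1,1]*d,d],-1); return C@z['r'].T+z['o']
def tab(z,ax,yaw,lo=.088,hi=.105):
    P=cloud(z); r=np.hypot(P[...,0]-ax[0],P[...,1]-ax[1]); m=(P[...,2]>lo)&(P[...,2]<hi)&(r<.09)&(r>.035)&(z['d']>.02)
    Q=P[m]; c=Q.mean(0); d=c[:2]-ax; return len(Q),c,np.hypot(*d),(np.arctan2(d[1],d[0])-np.pi-yaw+np.pi)%(2*np.pi)-np.pi,Q
E
python3 - <<'E'
from tab import *
z=np.load('pics/w2.npz'); c=(z['K'],z['r'],z['o']); pts={}
for k,(u,v) in dict(cross=(263,131),square=(295,192),disc=(361,209),bar=(421,174),ring=(440,101)).items():
    P=atz(c,u,v,.053); pts[k]=P[:2]
    print(k,P,cloud(z)[v,u])
p,r=fit(pts); print(p,r); print('hub',atz(c,353,128,.07))
for q in (p,np.array([.5554,-.1812,.2637])): print(tab(z,q[:2],q[2])[:4])
E
```

```text
cross [ 0.54137325 -0.08554723  0.053     ] [ 0.5414177  -0.08564423  0.05355039]
square [ 0.47502059 -0.12675025  0.053     ] [ 0.4753092  -0.12679812  0.05400302]
disc [ 0.46219413 -0.20784125  0.053     ] [ 0.46245309 -0.20767911  0.05379011]
bar [ 0.51213854 -0.27052124  0.053     ] [ 0.51225499 -0.27024987  0.05367717]
ring [ 0.59283374 -0.27343065  0.053     ] [ 0.59287194 -0.27362695  0.05252098]
[ 0.55575737 -0.18236391  0.26160937] [[ 1.44624781  0.32553754]
 [-0.78304541 -1.22140612]
 [-1.10230743  0.13106056]
 [ 0.18332899  0.30883604]
 [ 0.25577604  0.45597199]]
hub [ 0.55574454 -0.18220842  0.07      ]
(290, array([ 0.4931522 , -0.19022823,  0.09560095]), np.float64(0.06309719128915674), np.float64(-0.13664623353724892))
(290, array([ 0.4931522 , -0.19022823,  0.09560095]), np.float64(0.0628991105200422), np.float64(-0.11966744338379165))
```

```bash
python3 -m creep '[{"x":0,"y":0,"z":25,"turn":-1.6,"grip":0},{"x":0,"y":0,"z":50,"turn":-1.6,"grip":0},{"x":0,"y":0,"z":75,"turn":-1.6,"grip":0},{"x":0,"y":0,"z":100,"turn":-1.6,"grip":0},{"x":0,"y":0,"z":120,"turn":-1.6,"grip":0},{"x":0,"y":0,"z":138,"turn":-1.6,"grip":0},{"x":0,"y":0,"z":150,"turn":-1.6,"grip":0},{"x":0,"y":0,"z":153,"turn":-1.6,"grip":0},{"x":0,"y":0,"z":153,"turn":-1.6,"grip":0}]'
python3 look.py w3
```

```text
time_s: 2.3
tcp_pos: [0.4895, -0.1553, 0.078]
tool_rot: [-0.0, 0.998, 0.063, -0.0]
wrist_force: [0.5, -0.9, 0.5]
width: -0.0
grip_force: 0.0
2.35 [ 0.49020991 -0.15537221  0.0787656 ] phi 0.12688564262981733 z [ 5.49509062e-04 -3.26196960e-04 -9.99999796e-01] 1.0886981723323543 [0.40302553 0.08248749 0.29848701]
```

View pics/w3.png

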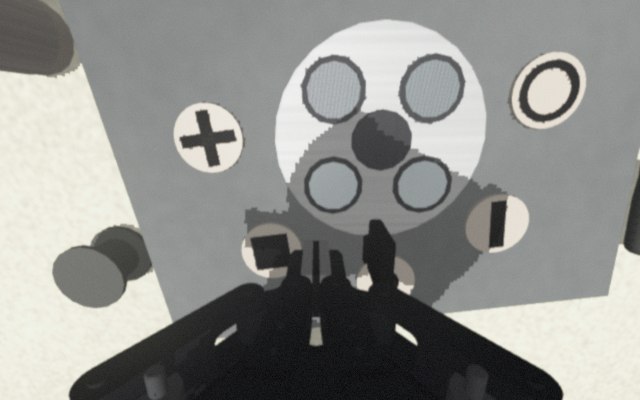

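The fingertips at (318,245) stand clear of the tab at (378,225), on the square's side, with about 16 mm gap. Next I ease in to contact.

```bash
python3 -m creep '[{"x":0,"y":3,"z":0,"turn":0,"grip":0},{"x":0,"y":6,"z":0,"turn":0,"grip":0},{"x":0,"y":9,"z":0,"turn":0,"grip":0},{"x":0,"y":12,"z":0,"turn":0,"grip":0},{"x":0,"y":14,"z":0,"turn":0,"grip":0},{"x":0,"y":16,"z":0,"turn":0,"grip":0},{"x":0,"y":18,"z":0,"turn":0,"grip":0},{"x":0,"y":19,"z":0,"turn":0,"grip":0},{"x":0,"y":19,"z":0,"turn":0,"grip":0}]'
python3 look.py w4
python3 - <<'E'
from tab import *
z=np.load('pics/w4.npz'); p=np.array([.5556,-.1818,.263]); n,c,r,a,Q=tab(z,p[:2],p[2],.088,.1)
print(n,c,r,a)
s=telemetry.get_state(); th=p[2]+a; u=-np.array([np.cos(th),np.sin(th)]); t=np.array([-u[1],u[0]]); d=np.array(s['tcp_pos'][:2])-p[:2]; print(d@u,d@t)
E
```

```text
time_s: 3.25
tcp_pos: [0.4923, -0.1735, 0.0782]
tool_rot: [-0.0, 0.998, 0.064, -0.0]
wrist_force: [0.2, 0.3, 0.4]
width: -0.001
grip_force: 0.4
3.3 [ 0.49230091 -0.17350294  0.0782135 ] phi 0.1274510660266584 z [-2.39949051e-04  2.62984778e-04 -9.99999937e-01] 1.0565706304280549 [ 0.16601971  0.57205754 -0.220293  ]
1304 [ 0.49991752 -0.18187213  0.09502101] 0.055682527429101326 -0.2617045385697665
0.06328828952351075 -0.008379057245976705
```

```bash
python3 -m creep '[{"x":-0.8,"y":3.2,"z":0,"turn":-3,"grip":0},{"x":-1.4,"y":6.5,"z":0,"turn":-6,"grip":0},{"x":-1.9,"y":9.8,"z":0,"turn":-9,"grip":0},{"x":-2.2,"y":13.2,"z":0,"turn":-12,"grip":0},{"x":-2.3,"y":16.5,"z":0,"turn":-15,"grip":0},{"x":-2.2,"y":19.9,"z":0,"turn":-18,"grip":0},{"x":-2.0,"y":23.2,"z":0,"turn":-21,"grip":0},{"x":-1.6,"y":26.5,"z":0,"turn":-24,"grip":0},{"x":-1.0,"y":29.8,"z":0,"turn":-27,"grip":0},{"x":-0.3,"y":33.1,"z":0,"turn":-30,"grip":0},{"x":0.7,"y":36.3,"z":0,"turn":-33,"grip":0},{"x":1.8,"y":39.5,"z":0,"turn":-36,"grip":0}]'
python3 look.py w5
```

```text
time_s: 4.5
tcp_pos: [0.4989, -0.2123, 0.0781]
tool_rot: [-0.0, 0.929, 0.37, -0.0]
wrist_force: [-0.9, 1.1, 0.6]
width: 0.006
grip_force: 0.7
4.55 [ 0.49925807 -0.21273168  0.07822127] phi 0.7598756762340391 z [-2.35320392e-04  1.51207087e-04 -9.99999961e-01] 0.3621773978957105 [ 0.2956405   0.95001171 -0.00626833]
```

View pics/w5.png

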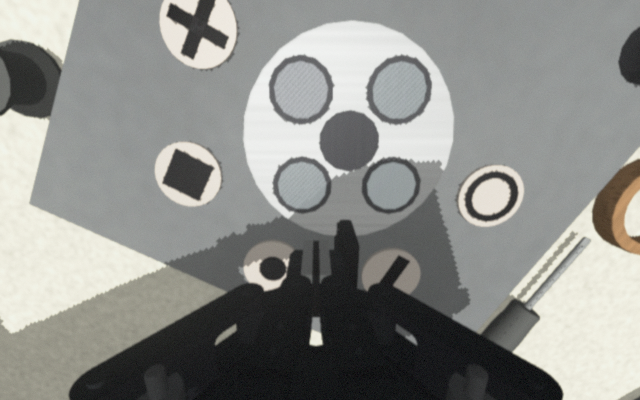

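The tab (inner end at (343,222)) now rides against the finger, between the disc (272,268) and the bar (398,268). The force stays about 1 N, so I continue the same arc.

```bash
python3 -m creep '[{"x":-0.8,"y":3.2,"z":0,"turn":-3,"grip":0},{"x":-1.4,"y":6.5,"z":0,"turn":-6,"grip":0},{"x":-1.9,"y":9.8,"z":0,"turn":-9,"grip":0},{"x":-2.2,"y":13.2,"z":0,"turn":-12,"grip":0},{"x":-2.3,"y":16.5,"z":0,"turn":-15,"grip":0},{"x":-2.2,"y":19.9,"z":0,"turn":-18,"grip":0},{"x":-2.0,"y":23.2,"z":0,"turn":-21,"grip":0},{"x":-1.6,"y":26.5,"z":0,"turn":-24,"grip":0},{"x":-1.0,"y":29.8,"z":0,"turn":-27,"grip":0},{"x":-0.3,"y":33.1,"z":0,"turn":-30,"grip":0},{"x":0.7,"y":36.3,"z":0,"turn":-33,"grip":0},{"x":1.8,"y":39.5,"z":0,"turn":-36,"grip":0}]'
python3 look.py w6
```

```text
time_s: 5.75
tcp_pos: [0.5272, -0.2401, 0.0782]
tool_rot: [-0.0, 0.77, 0.639, -0.0]
wrist_force: [-0.9, 0.1, 0.4]
width: 0.001
grip_force: 0.7
5.8 [ 0.52777751 -0.24030849  0.07823395] phi 1.3873462512992882 z [-2.51246718e-04 -2.42177498e-04 -9.99999939e-01] -0.2863438504336388 [-0.20081488  0.73233844  0.82190299]
```

View pics/w6.png

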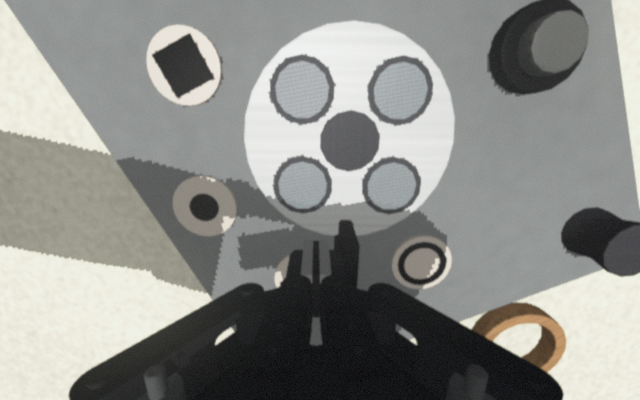

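The tab (343,222) is now near the bar, and the ring is at (422,263) with about a third of the turn left. I measure the turret angle from its four windows.

```bash
cat > ang.py <<'E'
import sys; from fit import *
def ang(n,wins,z0=.064):
    z=np.load('pics/%s.npz'%n); c=(z['K'],z['r'],z['o'])
    W=np.array([atz(c,u,v,z0)[:2] for u,v in wins]); C=W.mean(0); a=np.arctan2(*(W-C).T[::-1]); a4=np.angle(np.exp(4j*a).mean()) # windows at tab+45+90k
    return C,np.linalg.norm(W-C,axis=1),[(a4+np.pi)/4+k*np.pi/2-.263 for k in range(-2,3)]
E
python3 - <<'E'
from ang import *
print(ang('w2',[(328,103),(377.5,102),(329,153),(375.5,152)]))
print(ang('w5',[(301,90),(399,89),(302,185),(391,185)]))
print(ang('w6',[(302,90),(400,90),(303,185),(391,185)]))
z=np.load('pics/w6.npz'); c=(z['K'],z['r'],z['o']); r=atz(c,422,263,.053)[:2]-[.5556,-.1818]; print(np.hypot(*r),np.arctan2(*-r[::-1])-.263)
E
```

```text
(array([ 0.555304  , -0.18246984]), array([0.03669941, 0.03632552, 0.03618347, 0.0364616 ]), [np.float64(-3.274273842880354), np.float64(-1.7034775160854574), np.float64(-0.13268118929056072), np.float64(1.4381151375043357), np.float64(3.0089114642992323)])
(array([ 0.5553214 , -0.18200167]), array([0.03583346, 0.03624469, 0.03616676, 0.03609113]), [np.float64(-2.6454157604409367), np.float64(-1.0746194336460402), np.float64(0.4961768931488564), np.float64(2.066973219943753), np.float64(3.6377695467386495)])
(array([ 0.55512162, -0.18186151]), array([0.03585245, 0.03609882, 0.03597717, 0.03572201]), [np.float64(-2.0229362706571377), np.float64(-0.452139943862241), np.float64(1.1186563829326555), np.float64(2.6894527097275525), np.float64(4.260249036522449)])
0.09802664153029216 1.692585329956044
```

```bash
python3 -m creep '[{"x":-0.8,"y":3.2,"z":0,"turn":-3,"grip":0},{"x":-1.4,"y":6.5,"z":0,"turn":-6,"grip":0},{"x":-1.9,"y":9.8,"z":0,"turn":-9,"grip":0},{"x":-2.2,"y":13.2,"z":0,"turn":-12,"grip":0},{"x":-2.3,"y":16.5,"z":0,"turn":-15,"grip":0},{"x":-2.2,"y":19.9,"z":0,"turn":-18,"grip":0},{"x":-2.0,"y":23.2,"z":0,"turn":-21,"grip":0},{"x":-1.6,"y":26.5,"z":0,"turn":-24,"grip":0},{"x":-1.0,"y":29.8,"z":0,"turn":-27,"grip":0},{"x":-0.3,"y":33.1,"z":0,"turn":-30,"grip":0},{"x":0.2,"y":34.7,"z":0,"turn":-31.5,"grip":0},{"x":0.7,"y":36.3,"z":0,"turn":-33,"grip":0}]'
python3 -m creep '[{"x":0,"y":0,"z":0,"turn":0,"grip":0},{"x":0,"y":-3,"z":0,"turn":0,"grip":0},{"x":0,"y":-8,"z":0,"turn":0,"grip":0},{"x":0,"y":-14,"z":0,"turn":0,"grip":0},{"x":0,"y":-14,"z":-25,"turn":0,"grip":0},{"x":0,"y":-14,"z":-60,"turn":0,"grip":0},{"x":0,"y":-14,"z":-80,"turn":0,"grip":0},{"x":0,"y":-14,"z":-80,"turn":0,"grip":0},{"x":0,"y":-14,"z":-80,"turn":0,"grip":0}]'
python3 look.py w7
```

```text
time_s: 7.0
tcp_pos: [0.5633, -0.2464, 0.0782]
tool_rot: [0.0, 0.557, 0.831, -0.0]
wrist_force: [-0.8, -2.2, 0.7]
width: 0.001
grip_force: 0.7
time_s: 7.9
tcp_pos: [0.5502, -0.2516, 0.1585]
tool_rot: [0.0, 0.557, 0.83, 0.0]
wrist_force: [-0.1, -0.2, 0.0]
width: -0.001
grip_force: 0.0
7.95 [ 0.54950436 -0.25117056  0.15724916] phi 1.9597823494360453 z [-1.32281119e-03  7.23554878e-04 -9.99998863e-01] -0.8589903427590099 [0.34328594 0.09403262 0.78119617]
```

View pics/w7.png

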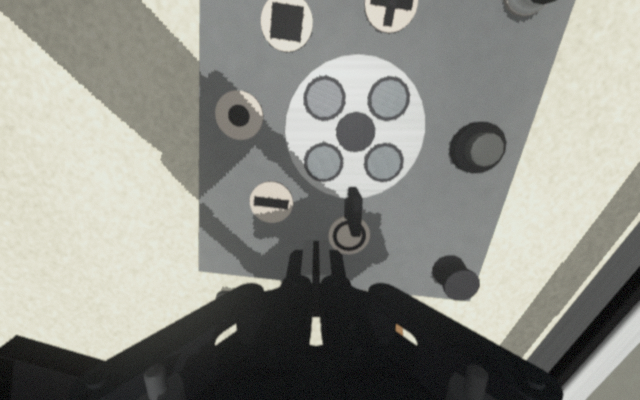

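The tab (355,190→232) points at the ring (349,236). The button's top is at (488,150), with the loupe near (455,280) and the jar near (520,5). I check the angle numerically and work out the move to the button.

Run:
```python
from ang import *; from tab import tab,cloud
print(ang('w7',[(325,97.5),(389,98),(324,161),(384,161)])[2][2:])
z=np.load('pics/w7.npz'); c=(z['K'],z['r'],z['o']); print('ring',atz(c,349,236,.053),'btn',atz(c,488,150,.072),cloud(z)[150,488])
n,cc,r,a,Q=tab(z,np.array([.5556,-.1818]),.263,.09,.103); print(n,cc,r,a)
B=np.array([.5556,-.1818])+.108*np.array([np.cos(.263),np.sin(.263)]); print(B)
s=telemetry.get_state(); q=s['tool_rot']; M=R.from_quat([q[1],q[2],q[3],q[0]]).as_matrix()
print('to button, tool mm',M.T@(np.array([*B,.072])-s['tcp_pos'])*1000)
```

```text
[np.float64(0.12079582459596899), np.float64(1.6915921513908656), np.float64(3.262388478185762)]
ring [ 0.59250824 -0.27354181  0.053     ] btn [ 0.65959966 -0.15448394  0.072     ] [ 0.65976979 -0.1544531   0.07172279]
462 [ 0.5775697  -0.23977993  0.09601129] 0.062002739874536736 1.669998383599708
[ 0.65988635 -0.15372232]
to button, tool mm [ 48.20599922 139.17402844  85.17355892]
```

```bash
python3 -m creep '[{"x":10,"y":28,"z":0,"turn":0,"grip":0},{"x":20,"y":56,"z":0,"turn":0,"grip":0},{"x":30,"y":84,"z":0,"turn":0,"grip":0},{"x":40,"y":112,"z":0,"turn":0,"grip":0},{"x":48,"y":139,"z":0,"turn":0,"grip":0},{"x":48,"y":139,"z":20,"turn":0,"grip":0},{"x":48,"y":139,"z":40,"turn":0,"grip":0},{"x":48,"y":139,"z":60,"turn":0,"grip":0},{"x":48,"y":139,"z":74,"turn":0,"grip":0},{"x":48,"y":139,"z":80,"turn":0,"grip":0},{"x":48,"y":139,"z":80,"turn":0,"grip":0}]'
python3 -m creep '[{"x":0,"y":0,"z":2,"turn":0,"grip":0},{"x":0,"y":0,"z":4,"turn":0,"grip":0},{"x":0,"y":0,"z":6,"turn":0,"grip":0},{"x":0,"y":0,"z":8,"turn":0,"grip":0},{"x":0,"y":0,"z":9,"turn":0,"grip":0},{"x":0,"y":0,"z":10,"turn":0,"grip":0},{"x":0,"y":0,"z":10,"turn":0,"grip":0}]'
```

```text
time_s: 9.05
tcp_pos: [0.6594, -0.154, 0.0762]
tool_rot: [-0.002, 0.557, 0.83, -0.001]
wrist_force: [-0.3, -0.2, -0.4]
width: 0.004
grip_force: 0.0
time_s: 9.75
tcp_pos: [0.6614, -0.1545, 0.0689]
tool_rot: [0.001, 0.557, 0.831, 0.0]
wrist_force: [0.9, -0.2, 2.9]
width: 0.0
grip_force: 1.3
```

```bash
python3 -m creep '[{"x":0,"y":0,"z":1,"turn":0,"grip":0},{"x":0,"y":0,"z":2,"turn":0,"grip":0},{"x":0,"y":0,"z":3,"turn":0,"grip":0},{"x":0,"y":0,"z":3,"turn":0,"grip":0}]'
python3 -m creep '[{"x":0,"y":0,"z":1,"turn":0,"grip":0},{"x":0,"y":0,"z":1,"turn":0,"grip":0}]'
```

```text
time_s: 10.15
tcp_pos: [0.6615, -0.1545, 0.0661]
tool_rot: [0.001, 0.557, 0.83, 0.0]
wrist_force: [-0.0, -1.2, 4.7]
width: -0.006
grip_force: 2.8
time_s: 10.35
tcp_pos: [0.6615, -0.1545, 0.066]
tool_rot: [0.001, 0.557, 0.831, 0.0]
wrist_force: [-0.7, -0.6, 9.6]
width: 0.004
grip_force: 4.8
```

The TCP stopped at z = 0.066 and the force jumped to 9.6 N, so the button is bottomed. Now I lift straight up and look.

```bash
python3 -m creep '[{"x":0,"y":0,"z":-3,"turn":0,"grip":0},{"x":0,"y":0,"z":-8,"turn":0,"grip":0},{"x":0,"y":0,"z":-20,"turn":0,"grip":0},{"x":0,"y":0,"z":-50,"turn":0,"grip":0},{"x":0,"y":0,"z":-90,"turn":0,"grip":0},{"x":0,"y":-40,"z":-130,"turn":0,"grip":0},{"x":0,"y":-80,"z":-150,"turn":0,"grip":0},{"x":0,"y":-110,"z":-150,"turn":0,"grip":0},{"x":0,"y":-110,"z":-150,"turn":0,"grip":0},{"x":0,"y":-110,"z":-150,"turn":0,"grip":0}]'
python3 look.py w8
```

```text
time_s: 11.35
tcp_pos: [0.5583, -0.1959, 0.2143]
tool_rot: [-0.0, 0.558, 0.83, 0.0]
wrist_force: [0.6, -0.2, 0.1]
width: -0.001
grip_force: 0.0
11.4 [ 0.55887649 -0.19568846  0.21397955] phi 1.9596347426752998 z [-5.00047717e-04  7.45087822e-04 -9.99999597e-01] -0.7681924190893511 [-0.11705391 -0.05797763  0.0604527 ]
```

View pics/w8.png

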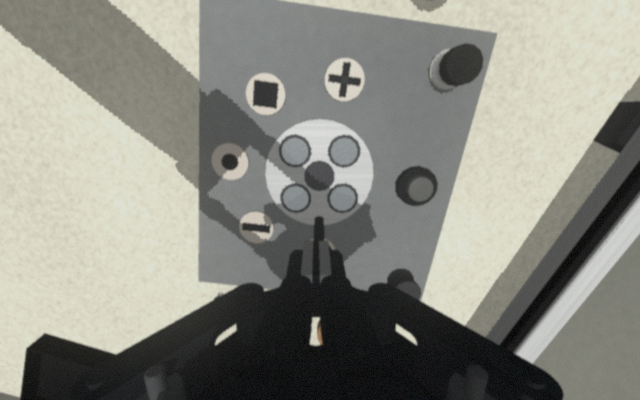

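Run:
```python
from tab import *
z=np.load('pics/w8.npz'); n,c,r,a,Q=tab(z,np.array([.5556,-.1818]),.263,.09,.103); print(n,c,r,a)
P=cloud(z); m=np.hypot(P[...,0]-.6599,P[...,1]+.1537)<.010; print('button z',np.median(P[m][:,2]),m.sum())
```

```text
123 [ 0.57421334 -0.23108482  0.09598043] 0.052682534021577576 1.668904688860879
button z 0.0718704046839364 275
```

The tab (318,220) still points the right way at 1.67 rad. The button (420,188) is up again at 71.9 mm, and the jar (460,65) and loupe (402,282) are standing. Handing in.

```bash
python3 -c "
from rig import bot; print(bot.sign_off())"
```

```text
the job is handed in; nothing more can be done
None
```

The tab was pushed round to the ring tile (measured at about 1.67–1.69 rad, target 1.70), then the button was pressed fully down and came back up. The job is handed in at about 11.4 s, and the hand-in returned no verdict.

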